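Flat up in the V-blocks, hold-down on

ROBOT

A 6-joint arm with a two-finger parallel gripper is mounted at the origin on the work surface. World frame = base frame: x ahead of the robot, y to its left, z up, the work surface at z = 0. Lengths are in mm, angles in rad, forces in N, time in s.
With the tool pointing down it reaches from about 350 to 875 mm from the base axis. Payload 4.2 kg.
Tool frame: the origin (TCP) lies midway between the tips of the shut fingers; the grasp point (between the pads) lies 19 mm behind it; z points along the fingers, y is the direction in which the jaws open and shut (so a half turn about z gives the same grasp; the last joint's range is limited). The gripper opens to 85 mm and grips with 20 to 120 N. Pads are 22 mm wide; open, the fingers measure 114 mm over their backs; the gripper's body (76 mm by 85 mm) begins 54 mm behind the grasp point. The pads swing forward as they close: fully open they stand 13 mm farther back than shut.
Start: joints at [0.259, 0.385, 0.008, 0, -1.194, -0.259], TCP at [624.979, 0.025, 231.312] pointing down, gripper open.
Joint ranges: [-3.14, 3.14], [-1.21, 2.06], [-1.07, 1.41], [-3.16, 2.05], [-2.99, -0.16], [-3.1, 3.1]. Speed limits (rad/s): [2.79, 2.79, 3.14, 3.14, 3.14, 3.14].

INTERFACE

Orientations are given as a unit quaternion [x, y, z, w].
In Python, from bench import readout, optics, workorder, nets gives the robot as it stands. The module is installed in compiled form; this text tells all that it offers.
- The arm moves only by the tool move_arm, never from a script. Its argument "steps" is a list of rows, each a list of 7 numbers: the opening, from -1 (shut) to 1 (fully open), so that 0 is half open, then the shift along the world's x, y, z in mm, then the turn, a rotation vector about the world's x, y, z in rad. In form: [[gripper, tx, ty, tz, wx, wy, wz], ...]. A call has 1 to 5 rows; each row is the pose to reach, as a shift and turn from the pose commanded when the call began; what a row does not reach only later rows make up. A row lasts 1/12 s, in which the tool goes at most 41.7 mm and 7.16 degrees, less where a joint would pass 70% of its speed; a pose out of reach is approached as far as the arm can. A call with a gripper value outside its range is refused whole. The fingers move at their own pace and stop on an object; the grip force is fixed at half the most. Time passes only in rows, so rows that repeat a pose let the fingers close. It gives the time, the measured TCP pose, the force and the opening at its end, in the units of the state.
- readout.read_state(): the state, without advancing time (a new reading comes with each control period).
- optics.get_image(name): name is "scene" or "side" or "wrist"; returns a dict with "frame" (480x640x3 uint8, blue, green, red), "fx", "fy", "cx", "cy" (pixels), "k1" (the pictures are not rectified: a ray, as slopes to the right and down, at radius r is drawn at 1 + k1 r^2 times it, then the intrinsics apply), "rvec" (rotation vector, rad) and "tvec" (3), from world to camera coordinates, as OpenCV has them. Camera axes: x right, y down, z forward; pixel columns grow to the right and rows downward; lengths in mm; the calibration is good to about 2 mm. A picture is of the moment at which its call begins. There is no depth.
- workorder.job_done(): hands the job in, once; it reports no verdict.
Trained networks look in a picture, given as the dict that the camera call returned (one of the last four; its "shot" number tells which), for a name from the list of things; names that differ only in an ending like _2 or _b are one class to them, and where a whole thing is asked for, a point or a joint stands for the part that bears it (a point fixed in the world has none). Each returns a list of dicts, best first, with "conf" (0 to 1); they miss things now and then, are a little off and sometimes report something else, mostly with a low value. They report only what shows in the picture. A call takes as long as a camera call. They do not tell look-alikes from the thing itself.
- nets.silhouettes(name, picture): "region" (480x640 bool, what is visible of it) and "extent" ([left, top, right, bottom] in pixels, round what is visible of it).
- nets.tip_of(name, picture): "uv" ([column, row] in pixels: a listed point, or the origin of a listed thing).
The state is a dict: "clock": time; "joints": joint angles; "joint_vel": joint speeds; "joint_efforts": joint torques, N m; "position": TCP position; "ee_rot": TCP orientation; "contact_force": force on the tool from outside, world axes, zero at the start; "wrist_torque": the same for the moment, N m; "gripper_width": finger opening in mm.
Only numpy, scipy, OpenCV 4.12 (cv2) and the standard library are available. Lean on these libraries where they do the work, as an engineer would, in place of code of your own. Each camera call takes 0.05 s, during which the arm holds its last target.

TASK

The dark turned basket-handle bar lies in the two green V-blocks with its pale planed flat facing the wrong way. Without lifting it out, roll the bar where it lies until the flat faces straight up, and only then swing the wooden hold-down arm over and press it down so that its rubber pad sits flush on the flat. Leave the tools and the hoop beside the work alone, and let go of everything.

Things in the scene. Friction and masses are not known exactly. Their poses are not given: they have to be found in the camera images.
- vee (a point): Middle of the line on which the bar's axis rests in the V-blocks, 60 mm above the table; fixed. Its x axis points level across the bar, towards the hinge post; y runs level along the bar; z is up. The two green slick-plastic 90-degree V-blocks are centred at y = -80 and +80 mm, each 36 mm long along y, 72 mm wide, tops 2 mm below this point: the bar's upper half is free.
- hinge (a point): Middle of the hold-down arm's hinge line, 62 mm to the +x side and 31 mm above the vee point, axes as vee; hinge line along y. The wooden post stands here, 26 mm deep in x, y -23 to +23, top 98 mm above the table. Post and V-blocks stand on a plywood base screwed to the table: 270 mm along y, 18 mm thick, from x = -73 to +97 mm of vee.
- bar_center (a point): Centre of the loose dark-brown lacquered round wooden bar lying in the V-blocks: diameter 36 mm, length 240 mm, about 0.19 kg. Its z axis runs along the bar; its x axis is the outward normal of the flat. The flat is the pale planed face in the middle 60 mm of the length only, 22 mm wide, 14 mm from the axis (4 mm below the round). A thin red line runs along the side opposite the flat.
- bar: The same bar, same origin and axes. It turns in the slick V-blocks (friction about 0.2) when something presses lightly on the top of its round part (5 to 10 N) and moves across it, about 18 mm of stroke per rad; it may slip under the touch, and stays where it is left.
- red_end (a point): Point on the upper face of the hold-down arm (the face away from the bar), in the red end, 100 mm from the hinge line. The arm is a pale wooden batten 22 mm wide along y, 14 mm thick, reaching 112 mm from the hinge; this face lies 7 mm from the hinge line. Axes as vee when the arm is at angle 0. A black rubber pad (24 mm across the bar, 20 along it) is fixed under the arm 62 mm from the hinge.
- holddown (a joint): Angle of the hold-down arm, rad: 0 = level, pad flush on the upturned flat; about 0.06 = pad on the round of the bar; 1.57 = upright; starts open, leaning away from the bar (+x) at 1.7 to 2.05, stop at 2.1. It swings at y = 0 of vee. Stiff hinge (about 0.09 N m): stays where it is left; a few N at its red end push it over from behind and down.
- screwdriver: Bystander on the table, to be left alone: red-handled screwdriver lying beside the cradle; origin on the table under it, x along it towards the blade.
- pliers: Bystander, to be left alone: pliers about 160 mm long lying on the table, red and black handles; origin under the pivot, x towards the jaws.
- hoop: Bystander, to be left alone: thin wooden hoop lying on the table, 150 mm across, 14 mm high; origin at its centre on the table.
Mind the look-alikes: they are no part of the job. What is shaped like the bar but blue or turquoise is not meant.

How it is judged (in metres and radians):
On the way, in this order (a step that is already met when the one before it is completed fails the run):
1. the flat faces up (within 8 degrees) in the V-blocks while the hold-down arm is still open (angle between bar_center's own x axis and vertical below 0.14 rad and value of joint holddown above 1 rad and angular speed of bar below 0.3 rad/s), for 0.3 s.
2. the hold-down arm is pressed down on the flat (value of joint holddown below 0.03 rad and angle between bar_center's own x axis and vertical below 0.14 rad), for 0.2 s.
At the end, for the whole second after the job is handed in: The bar rests in both V-blocks (centre within 20 mm of the middle, axis within 3 degrees of theirs), still, its flat facing up within 7 degrees, and the hold-down arm is down within 0.03 rad, its pad flush on the flat (angle between bar_center's own x axis and vertical below 0.12 rad and value of joint holddown below 0.03 rad and distance between bar_center and vee below 0.02 m and angle between the z axis of bar_center and the y axis of vee, either way round below 0.05 rad and linear speed of bar below 0.02 m/s and angular speed of bar below 0.1 rad/s); the robot touches nothing.
It fails at once if the bar is lifted out of the V-blocks (more than 15 mm) (z of bar_center in the frame of vee above 0.015 m).
It fails at once if the hold-down arm is brought down on the bar before the flat has faced up (value of joint holddown below 0.5 rad and not (angle between bar_center's own x axis and vertical below 0.3 rad)).
It fails at once if the screwdriver, the pliers or the hoop is moved (more than 20 mm) (distance of any of screwdriver, pliers, hoop from where it was at the start of the episode above 0.02 m).
It also fails if it takes over 72 s, if anything falls off the work surface, if the arm or the gripper's body presses on something with over 40 N, if the wrist force passes 120 N, or if a joint passes its speed limit or range.

## Working session

There is one attempt and no reset: what is moved stays moved. The work goes in short steps, Python scripts to look and compute and a tool call to move; the robot and the scene stay as the last step left them, time stands still between calls to the robot, and variables do not carry over. Pictures are saved under pics/ and viewed, and the job is handed in when it is done.

Besides the shell and the picture viewer there is one more tool, called after "Call:" as name([rows], argument=value, ...), one row to a line, values as JSON. move_arm: Moves the arm, as the interface text tells. Its arguments: {"type":"object","properties":{"steps":{"type":"array","items":{"type":"array","items":{"type":"number"}}}},"required":["steps"]}

```bash
mkdir -p pics; cat > h.py <<'E'
import numpy as np, cv2
from bench import readout, optics, workorder, nets
def cam(n):
    p=optics.get_image(n); return p
def proj(p,X):
    R=cv2.Rodrigues(np.array(p['rvec'],float))[0]; c=(np.atleast_2d(X)@R.T)+np.array(p['tvec'],float).ravel()
    s=c[:,:2]/c[:,2:]; r2=(s**2).sum(1,keepdims=True); s=s*(1+p['k1']*r2)
    return s*[p['fx'],p['fy']]+[p['cx'],p['cy']]
def ray(p,uv):
    d=(np.atleast_2d(uv)-[p['cx'],p['cy']])/[p['fx'],p['fy']]; s=d.copy()
    for _ in range(20): s=d/(1+p['k1']*(s**2).sum(1,keepdims=True))
    R=cv2.Rodrigues(np.array(p['rvec'],float))[0]; t=np.array(p['tvec'],float).ravel()
    D=np.c_[s,np.ones(len(s))]@R; D/=np.linalg.norm(D,axis=1,keepdims=True)
    return -R.T@t, D
def onz(p,uv,z):
    o,D=ray(p,uv); return o+D*((z-o[2])/D[:,2:])
E
python3 - <<'E'
from h import *
s=readout.read_state(); print(s)
for n in ['scene','side','wrist']:
    p=cam(n); cv2.imwrite(f'pics/{n}0.png',p['frame']); print(n,ray(p,[[320,240]]))
    for t in ['bar_center','red_end','vee','hinge','screwdriver','pliers','hoop']:
        print(t,[(np.round(r['uv']),round(r['conf'],2)) for r in nets.tip_of(t,p)])
E
```

```text
{'clock': 0.0, 'joints': array([ 2.58597530e-01,  3.85571761e-01,  6.61520329e-03, -5.09037453e-04,
       -1.19399482e+00, -2.58606132e-01]), 'joint_vel': array([ 4.05842185e-04, -1.53493758e-03, -3.57344775e-04,  2.11099088e-03,
        5.23171226e-05,  5.69420634e-04]), 'joint_efforts': array([-9.55001960e-04, -3.92286408e+01,  1.88399577e+01,  4.18616563e+00,
       -4.72148502e-03,  8.27910434e-07]), 'position': array([6.24411839e+02, 1.92676254e-02, 2.30206759e+02]), 'ee_rot': array([-0.70703691,  0.70717579,  0.00074623, -0.0008125 ]), 'contact_force': array([-0.83654658,  0.57522805, -0.27018079]), 'wrist_torque': array([ 0.00432359, -0.02389288, -0.03635686]), 'gripper_width': 85.78972994703499}
scene (array([1490.10035344,  474.50777133,  835.19868646]), array([[-0.70784629, -0.36337786, -0.6057311 ]]))
bar_center [(array([314., 223.]), 0.91), (array([357., 329.]), 0.76), (array([191., 265.]), 0.69)]
red_end [(array([293., 191.]), 0.54)]
vee [(array([312., 225.]), 0.65)]
hinge [(array([298., 223.]), 0.64)]
screwdriver [(array([244., 197.]), 0.46)]
pliers [(array([222., 224.]), 0.6)]
hoop [(array([467., 289.]), 0.91)]
side (array([   8.15948785, -765.92718085,  792.59342116]), array([[ 0.49626807,  0.6431448 , -0.58316616]]))
bar_center [(array([301., 276.]), 0.86), (array([476., 300.]), 0.78), (array([325., 201.]), 0.76)]
red_end [(array([345., 214.]), 0.61)]
vee [(array([306., 278.]), 0.61)]
hinge [(array([330., 257.]), 0.85)]
screwdriver [(array([362., 424.]), 0.69), (array([342., 217.]), 0.49)]
pliers [(array([425., 369.]), 0.84)]
hoop [(array([208., 209.]), 0.88)]
wrist (array([624.14978852, -82.56377091, 373.79325922]), array([[-0.00314938,  0.35482864, -0.93492605]]))
bar_center [(array([425., 166.]), 0.82)]
red_end [(array([347., 157.]), 0.79)]
vee []
hinge [(array([366., 150.]), 0.91)]
screwdriver []
pliers []
hoop []
```

View pics/scene0.png

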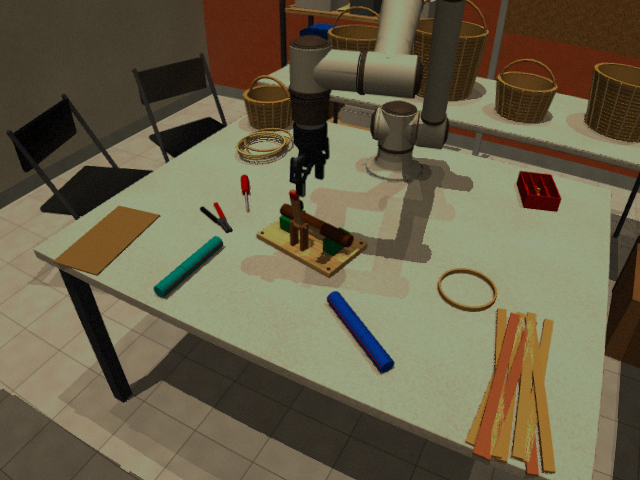

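View pics/side0.png

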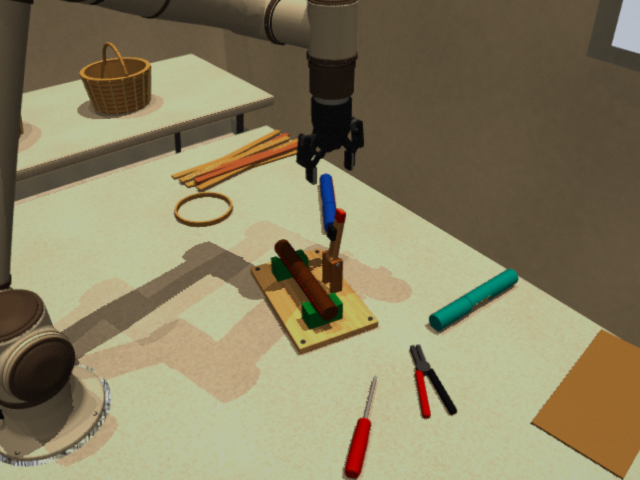

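View pics/wrist0.png

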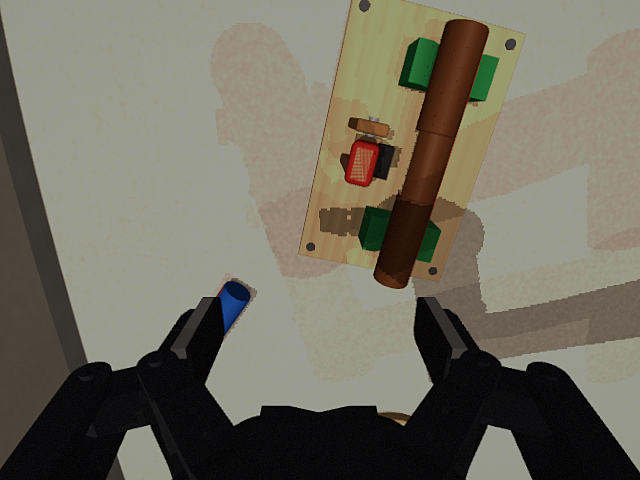

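The picture shows the brown bar in the green V-blocks at wrist (425,166), scene (314,223) and side (301,276). Its look-alikes are the blue bar at scene (357,329) and the turquoise one at scene (191,265). I choose the brown bar and will check it in a close crop.

```bash
python3 - <<'E'
import cv2
a=cv2.imread('pics/wrist0.png')[0:300,280:540]; cv2.imwrite('pics/w0c.png',cv2.convertScaleAbs(cv2.resize(a,None,fx=2,fy=2,interpolation=2),alpha=1.5,beta=10))
a=cv2.imread('pics/side0.png')[200:360,240:390]; cv2.imwrite('pics/s0c.png',cv2.convertScaleAbs(cv2.resize(a,None,fx=3.7,fy=3.7,interpolation=2),alpha=1.6,beta=20))
a=cv2.imread('pics/scene0.png')[180:280,250:375]; cv2.imwrite('pics/c0c.png',cv2.convertScaleAbs(cv2.resize(a,None,fx=6,fy=6,interpolation=2),alpha=1.6,beta=20))
E
```

```text
(no output)
```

View pics/w0c.png

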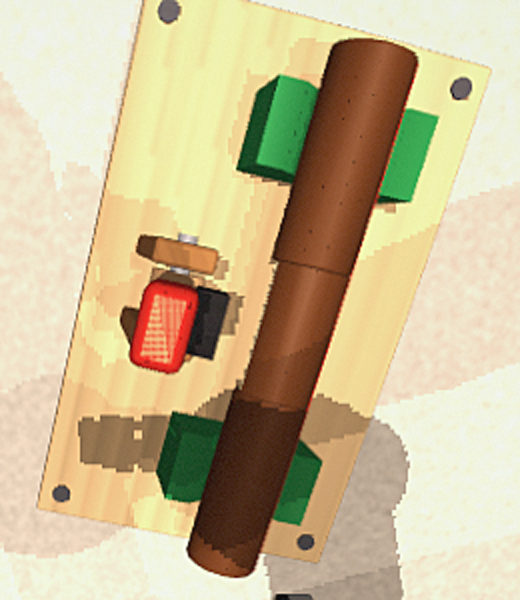

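View pics/s0c.png

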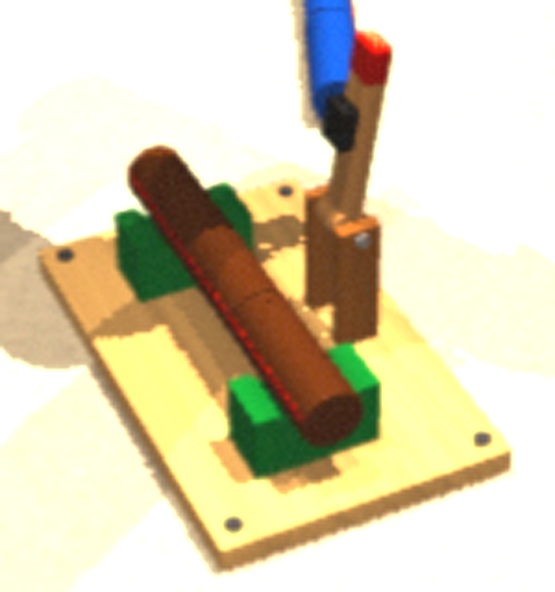

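View pics/c0c.png

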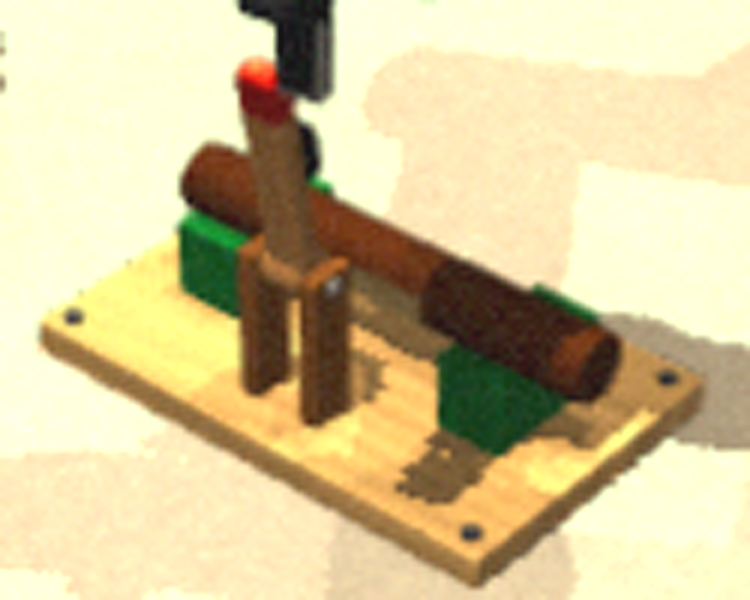

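```bash
cat > fit.py <<'E'
from h import *
from scipy.optimize import least_squares
P={n:cam(n) for n in ['scene','side','wrist']}
C={'wrist':[((525.5,35),(-73,-135)),((299,254),(97,135)),((439,281.5),(-73,135))],
'side':[((250.8,268.9),(-73,135)),((299.5,349.5),(-73,-135)),((377.8,323),(97,-135))],
'scene':[((257.2,235),(97,-135)),((329.2,275.3),(97,135)),((367.2,243),(-73,135))]}
def T(q,X):
    c,s=np.cos(q[2]),np.sin(q[2]); X=np.atleast_2d(X)
    return np.c_[q[0]+c*X[:,0]-s*X[:,1],q[1]+s*X[:,0]+c*X[:,1],60+X[:,2]]
def f(q): return np.concatenate([(proj(P[n],T(q,(*xy,-42)))-uv).ravel() for n in C for uv,xy in C[n]])
for n in C: print(n,np.round(onz(P[n],[u for u,_ in C[n]],18),1).tolist(), [x for _,x in C[n]])
best=min((least_squares(f,[600,100,y],loss='soft_l1') for y in np.arange(-3,3,.7)),key=lambda r:r.cost)
q=best.x; print(q,np.round(best.fun.reshape(-1,2),1).tolist()); np.save('q.npy',q)
E
cat > bar.py <<'E'
import sys
from h import *
from fit import T
E
python3 fit.py
```

```text
wrist [[427.1, -156.3, 18.0], [646.8, 69.5, 18.0], [482.5, 104.8, 18.0]] [(-73, -135), (97, 135), (-73, 135)]
side [[480.7, 95.3, 18.0], [424.5, -163.8, 18.0], [586.6, -200.6, 18.0]] [(-73, 135), (-73, -135), (97, -135)]
scene [[599.6, -183.6, 18.0], [656.1, 74.3, 18.0], [484.5, 106.4, 18.0]] [(97, -135), (97, 135), (-73, 135)]
[526.01013515 -41.82729828  18.64125368] [[0.8, -2.8], [-1.8, 0.6], [-0.0, 0.4], [-1.7, -2.5], [-0.6, -2.1], [0.1, -3.3], [-1.7, -2.3], [-0.2, -2.1], [-0.1, -0.5]]
```

Call:
move_arm([
  [-1,-30,15,0,0,0,0.12],
  [-1,-60,30,0,0,0,0.24],
  [-1,-82,36,0,0,0,0.36],
  [-1,-82,36,0,0,0,0.48],
  [-1,-82,36,0,0,0,0.6],
])

```text
clock: 1.77
position: [541.9, 36.5, 232.1]
ee_rot: [0.886, -0.463, 0.0, -0.0]
contact_force: [0.5, 0.8, -0.4]
gripper_width: 25.6
```

Call:
move_arm([
  [-1,0,0,0,0,0,0.12],
  [-1,0,0,0,0,0,0.24],
  [-1,0,0,0,0,0,0.36],
  [-1,0,0,0,0,0,0.48],
  [-1,0,0,0,0,0,0.6],
])

```text
clock: 2.18
position: [543.0, 36.0, 231.4]
ee_rot: [0.983, -0.181, 0.0, -0.0]
contact_force: [0.6, 0.3, -0.1]
gripper_width: -0.3
```

Call:
move_arm([
  [-1,0,0,0,0,0,0.12],
  [-1,0,0,0,0,0,0.163],
  [-1,0,0,0,0,0,0.163],
])

```text
clock: 2.43
position: [543.0, 36.0, 231.4]
ee_rot: [0.995, -0.103, 0.0, -0.0]
contact_force: [-0.2, 0.3, 0.4]
gripper_width: 0.0
```

```bash
python3 - <<'E'
from h import *
s=readout.read_state(); print(s['position'],s['ee_rot'],s['contact_force'],s['gripper_width'])
p=cam('wrist'); cv2.imwrite('pics/w1.png',p['frame']); print(ray(p,[[320,240]]))
E
```

```text
[542.97391586  36.03684877 231.38572369] [ 9.94641848e-01 -1.03380802e-01  6.09184326e-05 -1.87063247e-05] [-0.2121036   0.31659419  0.37511745] 0.0013879960007518468
(array([624.70518202,  20.44923696, 373.88093129]), array([[-0.34689464,  0.06868995, -0.93538537]]))
```

View pics/w1.png

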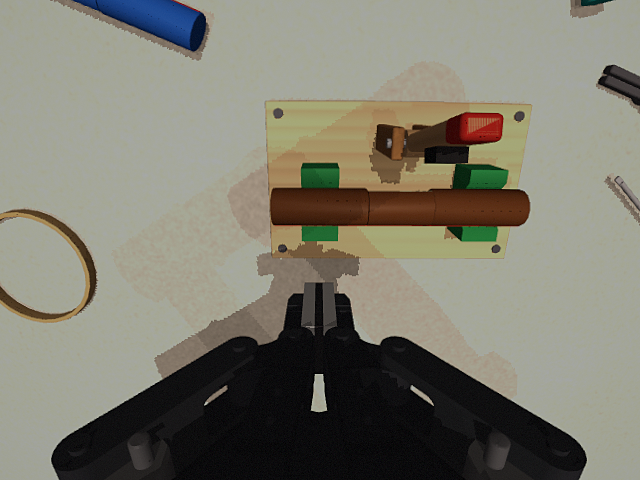

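```bash
python3 - <<'E'
import cv2
a=cv2.imread('pics/w1.png')[90:270,255:545]; cv2.imwrite('pics/w1c.png',cv2.convertScaleAbs(cv2.resize(a,None,fx=2.75,fy=2.75,interpolation=2),alpha=1.5,beta=10))
E
```

```text
(no output)
```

View pics/w1c.png

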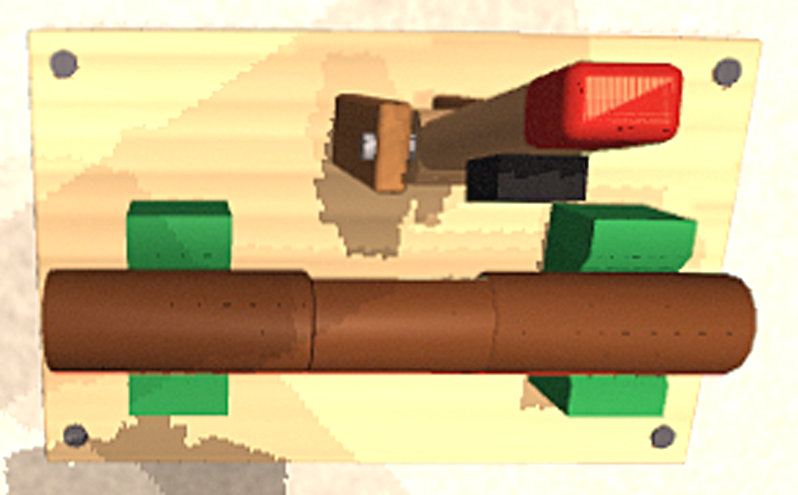

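```bash
cat > fit2.py <<'E'
from h import *
from scipy.optimize import least_squares
def T(q,X):
    c,s=np.cos(q[2]),np.sin(q[2]); X=np.atleast_2d(X)
    return np.c_[q[0]+c*X[:,0]-s*X[:,1],q[1]+s*X[:,0]+c*X[:,1],60+X[:,2]]
def edges(p,q,y):
    a=np.linspace(0,2*np.pi,181); X=np.c_[18*np.cos(a),y+0*a,18*np.sin(a)]; u=proj(p,T(q,X)); return u
if __name__=='__main__':
    p=cam('wrist')
    uv=np.array([(265.5,100.9),(531.7,104.5),(504.5,258.4),(272.5,258)]); XY=[(97,135,-42),(97,-135,-42),(-73,-135,-42),(-73,135,-42)]
    print(np.round(onz(p,uv,18),1).tolist())
    r=least_squares(lambda q:(proj(p,T(q,XY))-uv).ravel(),[526,-42,-.208]); q=r.x
    print(q,r.fun.reshape(-1,2).round(1).tolist()); np.save('q.npy',q)
    for y in (100,0,-100):
        u=edges(p,q,y); print(y,'bar rows',u[:,1].min(),np.degrees(u[:,1].argmin()*2*np.pi/180),u[:,1].max(),u[:,1].argmax()*2,u[:,0].mean())
    for y in (-80,80): print(y,T(q,(0,y,18)))
    sd=cam('side'); cv2.imwrite('pics/side1.png',sd['frame'])
    uu=edges(sd,q,-60); print('side red at angle',[(a,edges(sd,q,-60)[a//2].round(1).tolist(),edges(sd,q,60)[a//2].round(1).tolist()) for a in (110,120,130,140,150,160,170,180,190,200,210,220,230)])
    im=sd['frame'].astype(int); m=(im[...,2]>90)&(im[...,1]<60)&(im[...,0]<60)&(im[...,2]-im[...,1]>60)
    ys,xs=np.nonzero(m[230:330,260:340]); print(sorted(zip((ys+230).tolist(),(xs+260).tolist()))[::2])
E
python3 fit2.py
python3 - <<'E'
import cv2
a=cv2.imread('pics/side1.png')[200:360,240:390]; cv2.imwrite('pics/s1c.png',cv2.convertScaleAbs(cv2.resize(a,None,fx=3.7,fy=3.7,interpolation=2),alpha=1.6,beta=20))
E
```

```text
[[647.5, 69.1, 18.0], [591.0, -192.2, 18.0], [425.8, -158.0, 18.0], [482.5, 104.3, 18.0]]
[ 5.24685677e+02 -4.16321947e+01 -2.11605962e-01] [[-1.0, -0.2], [1.8, -0.5], [0.3, 0.6], [-1.0, 0.9]]
100 bar rows 187.80051471263232 348.0 225.5848714552078 162 299.0300976932716
0 bar rows 188.19351929527693 348.0 225.856807559552 162 403.5417788247888
-100 bar rows 188.97675485662856 348.0 226.1622256090031 162 505.61595727067964
-80 [[ 507.88325259 -119.84778467   78.        ]]
80 [[541.4881023   36.58339533  78.        ]]
side red at angle [(110, [313.2, 289.7], [288.9, 255.8]), (120, [311.9, 290.7], [287.7, 256.7]), (130, [310.7, 291.7], [286.6, 257.7]), (140, [309.7, 292.9], [285.6, 258.8]), (150, [308.8, 294.2], [284.9, 260.0]), (160, [308.2, 295.5], [284.4, 261.3]), (170, [307.9, 296.8], [284.1, 262.5]), (180, [307.8, 298.0], [284.0, 263.7]), (190, [307.9, 299.2], [284.2, 264.8]), (200, [308.3, 300.3], [284.6, 265.9]), (210, [309.0, 301.2], [285.2, 266.8]), (220, [309.8, 301.9], [286.0, 267.5]), (230, [310.8, 302.4], [287.0, 268.0])]
[(270, 291), (289, 305), (299, 312), (307, 317)]
```

View pics/s1c.png

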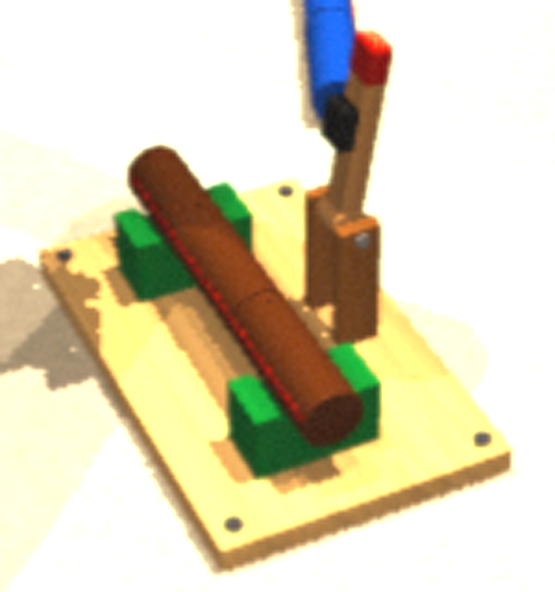

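Call:
move_arm([
  [-1,6,-1,-40,0,0,0],
  [-1,6,-1,-80,0,0,0],
  [-1,6,-1,-120,0,0,0],
  [-1,6,-1,-140,0,0,0],
  [-1,6,-1,-145,0,0,0],
])

```text
clock: 3.0
position: [546.0, 34.1, 82.0]
ee_rot: [0.995, -0.105, -0.004, 0.002]
contact_force: [-0.6, -0.2, 0.7]
gripper_width: 0.1
```

Call:
move_arm([
  [-1,0,0,-2,0,0,0],
  [-1,0,0,-4,0,0,0],
  [-1,0,0,-6,0,0,0],
  [-1,0,0,-6,0,0,0],
])

```text
clock: 3.33
position: [550.0, 35.4, 81.8]
ee_rot: [0.995, -0.104, 0.001, -0.001]
contact_force: [0.3, -0.2, -0.2]
gripper_width: -0.2
```

Call:
move_arm([
  [-1,0,0,-1,0,0,0],
  [-1,0,0,-2,0,0,0],
  [-1,0,0,-2,0,0,0],
  [-1,0,0,-2,0,0,0],
])

```text
clock: 3.67
position: [549.1, 35.0, 78.6]
ee_rot: [0.995, -0.104, 0.0, -0.0]
contact_force: [0.9, -0.1, 0.0]
gripper_width: 0.1
```

```bash
python3 - <<'E'
from h import *
s=readout.read_state(); print(s['position'],s['contact_force'])
p=cam('wrist'); cv2.imwrite('pics/w2.png',p['frame'])
p=cam('side'); cv2.imwrite('pics/s2.png',cv2.convertScaleAbs(cv2.resize(p['frame'][180:340,220:380],None,fx=3.7,fy=3.7,interpolation=2),alpha=1.6,beta=20))
E
```

```text
[549.05864439  35.03355566  78.61479309] [ 0.87265204 -0.13052249  0.02402308]
```

View pics/w2.png

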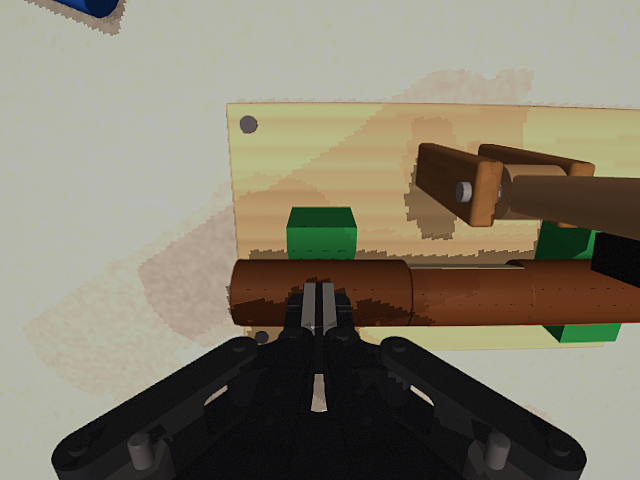

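View pics/s2.png

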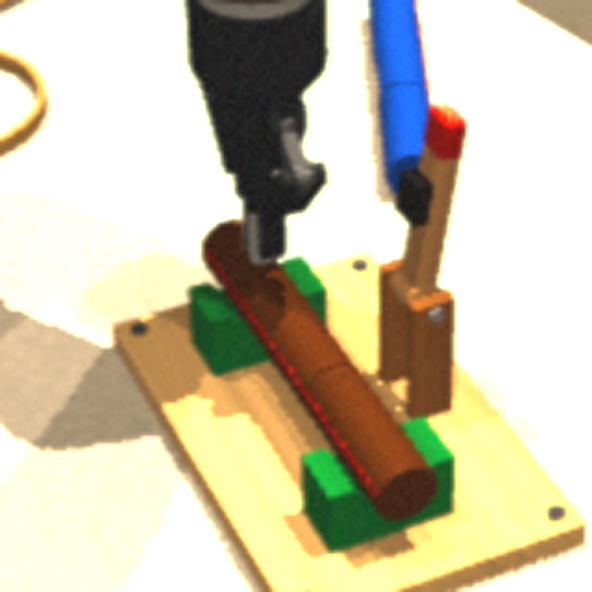

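The pictures show the shut fingertips just above the brown bar at wrist (320,290), with the red line on the −x side. I'll touch down gently.

Call:
move_arm([
  [-1,0,0,-1,0,0,0],
  [-1,0,0,-1.5,0,0,0],
  [-1,0,0,-1.5,0,0,0],
  [-1,0,0,-1.5,0,0,0],
])

```text
clock: 4.1
position: [549.3, 35.1, 78.0]
ee_rot: [0.995, -0.103, 0.0, 0.0]
contact_force: [-2.4, 0.2, 5.8]
gripper_width: 0.3
```

Call:
move_arm([
  [-1,-3,0.6,-0.4,0,0,0],
  [-1,-6,1.3,-0.4,0,0,0],
  [-1,-9,1.9,-0.4,0,0,0],
  [-1,-12,2.6,-0.4,0,0,0],
  [-1,-15,3.2,-0.4,0,0,0],
])

```text
clock: 4.52
position: [536.1, 38.8, 77.9]
ee_rot: [0.995, -0.103, 0.003, -0.001]
contact_force: [1.6, -0.1, 5.6]
gripper_width: -0.4
```

```bash
python3 - <<'E'
from h import *
s=readout.read_state(); print(s['position'],s['contact_force'])
p=cam('wrist'); cv2.imwrite('pics/w3.png',p['frame'])
p=cam('side'); cv2.imwrite('pics/s3.png',cv2.convertScaleAbs(cv2.resize(p['frame'][180:340,220:380],None,fx=3.7,fy=3.7,interpolation=2),alpha=1.6,beta=20))
E
```

```text
[536.10887144  38.76199122  77.93942619] [ 1.56367716 -0.10215912  5.56475907]
```

View pics/w3.png

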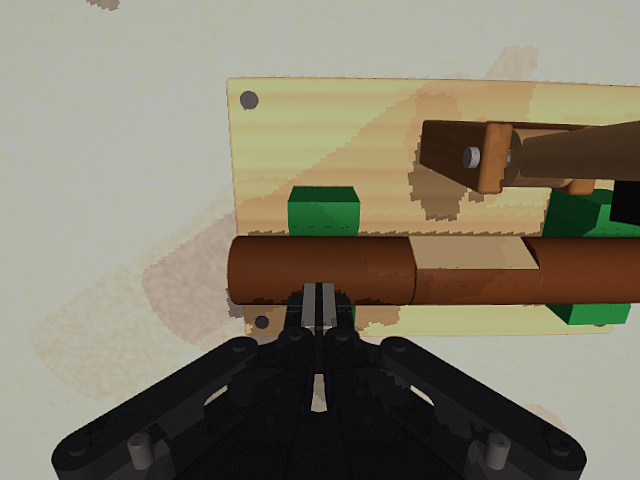

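View pics/s3.png

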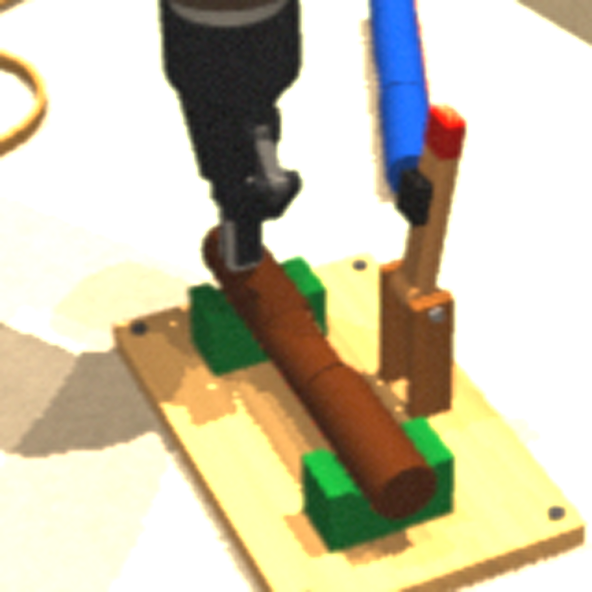

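```bash
cat > ang.py <<'E'
from h import *
from fit2 import T
q=np.load('q.npy')
def flat(p,phi):
    out=[]
    for y in (0,):
        for sgn in (1,-1):
            a=phi; X=np.array([[14*np.cos(a)-sgn*11*np.sin(a),y,14*np.sin(a)+sgn*11*np.cos(a)]]); out.append(proj(p,T(q,X))[0])
    return np.array(out)  # first=-x-side edge, second=+x side
if __name__=='__main__':
    p=cam('wrist'); im=p['frame'].astype(int)
    a=np.linspace(0,2*np.pi,361); X=np.c_[18*np.cos(a),40+0*a,18*np.sin(a)]; u=proj(p,T(q,X)); print('bar y=40 rows pred',u[:,1].min().round(1),u[:,1].max().round(1),'col',u[:,0].mean().round())
    c=int(round(flat(p,1.)[0][0])); print('col',c)
    for d in range(0,110,10): print(d,flat(p,np.radians(d)).round(1).tolist())
    r0=int(u[:,1].min())-12; r1=int(u[:,1].max())+8
    c2=int(u[:,0].mean())
    for r in range(r0,r1): print(r,im[r,c].tolist(),im[r,c2].tolist())
E
python3 ang.py
```

```text
bar y=40 rows pred 235.2 304.8 col 400.0
col 491
0 [[489.6, 253.2], [470.7, 237.6]]
10 [[491.1, 259.1], [473.2, 236.3]]
20 [[492.1, 265.5], [475.8, 235.9]]
30 [[492.4, 272.0], [478.5, 236.6]]
40 [[492.3, 278.5], [481.3, 238.4]]
50 [[491.5, 284.7], [483.9, 241.2]]
60 [[490.2, 290.3], [486.3, 245.0]]
70 [[488.4, 295.1], [488.5, 249.8]]
80 [[486.3, 299.0], [490.2, 255.3]]
90 [[483.9, 301.8], [491.5, 261.4]]
100 [[481.2, 303.5], [492.3, 267.9]]
223 [100, 145, 178] [99, 142, 175]
224 [101, 145, 179] [98, 142, 176]
225 [102, 147, 180] [99, 143, 177]
226 [104, 147, 181] [100, 144, 178]
227 [103, 148, 181] [100, 144, 178]
228 [104, 149, 181] [101, 145, 179]
229 [103, 148, 181] [102, 147, 180]
230 [103, 148, 182] [106, 152, 188]
231 [108, 154, 189] [77, 114, 146]
232 [77, 114, 145] [51, 76, 100]
233 [52, 78, 102] [58, 87, 111]
234 [51, 77, 102] [54, 80, 104]
235 [82, 116, 143] [25, 42, 61]
236 [96, 135, 162] [12, 16, 32]
237 [99, 137, 163] [7, 16, 41]
238 [97, 136, 161] [9, 21, 46]
239 [96, 134, 161] [12, 25, 52]
240 [97, 135, 161] [15, 29, 55]
241 [98, 136, 162] [8, 25, 55]
242 [96, 135, 162
[... 1494 characters left out ...]
90 [23, 52, 100] [20, 40, 81]
291 [25, 52, 99] [20, 40, 81]
292 [20, 48, 97] [19, 41, 80]
293 [21, 49, 95] [18, 40, 78]
294 [18, 47, 93] [20, 41, 78]
295 [20, 46, 92] [16, 36, 75]
296 [21, 46, 91] [15, 38, 73]
297 [22, 45, 89] [18, 38, 73]
298 [19, 43, 86] [21, 36, 73]
299 [14, 41, 84] [17, 35, 70]
300 [17, 41, 82] [16, 34, 68]
301 [18, 39, 79] [8, 30, 64]
302 [18, 36, 74] [14, 31, 59]
303 [0, 7, 47] [0, 12, 40]
304 [131, 186, 183] [63, 95, 114]
305 [134, 187, 187] [117, 167, 179]
306 [126, 178, 181] [110, 156, 170]
307 [126, 177, 180] [107, 155, 168]
308 [128, 178, 181] [108, 155, 167]
309 [126, 177, 181] [75, 113, 149]
310 [128, 177, 181] [133, 186, 184]
311 [126, 178, 181] [130, 181, 182]
```

Call:
move_arm([
  [-1,0,0,0,0,0,0],
  [-1,0,0,3,0,0,0],
  [-1,0,0,6,0,0,0],
  [-1,8,-1.7,6,0,0,0],
  [-1,16,-3.4,5,0,0,0],
])

```text
clock: 5.08
position: [550.3, 34.8, 81.5]
ee_rot: [0.995, -0.103, 0.0, -0.0]
contact_force: [-0.1, -0.1, 0.5]
gripper_width: 0.1
```

Call:
move_arm([
  [-1,0,0,0,0,0,0],
  [-1,0,0,-2,0,0,0],
  [-1,0,0,-4,0,0,0],
  [-1,0,0,-5,0,0,0],
  [-1,0,0,-5,0,0,0],
])

```text
clock: 5.5
position: [550.4, 34.6, 77.9]
ee_rot: [0.995, -0.103, 0.0, 0.0]
contact_force: [-1.8, -0.7, 9.2]
gripper_width: -0.1
```

```bash
python3 ang.py | awk '/pred/||/^[0-9]+ \[\[/||/^2[2-9][0-9]/' | head -80
```

```text
bar y=40 rows pred 261.8 330.1 col 396.0
0 [[482.4, 281.6], [464.7, 263.2]]
10 [[483.8, 287.6], [467.0, 262.3]]
20 [[484.6, 293.9], [469.5, 262.5]]
30 [[484.9, 300.3], [472.1, 263.6]]
40 [[484.7, 306.5], [474.7, 265.8]]
50 [[484.0, 312.4], [477.1, 269.0]]
60 [[482.8, 317.6], [479.4, 273.1]]
70 [[481.1, 321.9], [481.4, 278.1]]
80 [[479.1, 325.3], [483.0, 283.7]]
90 [[476.8, 327.7], [484.1, 289.9]]
100 [[474.3, 329.0], [484.8, 296.3]]
249 [103, 147, 181] [100, 144, 178]
250 [103, 148, 182] [100, 144, 178]
251 [108, 153, 188] [101, 146, 180]
252 [55, 83, 107] [104, 150, 185]
253 [50, 73, 95] [72, 107, 136]
254 [55, 80, 104] [50, 76, 98]
255 [56, 84, 107] [55, 82, 106]
256 [59, 86, 110] [57, 84, 108]
257 [57, 84, 110] [59, 87, 112]
258 [57, 85, 111] [58, 85, 111]
259 [59, 87, 112] [59, 87, 113]
260 [58, 88, 113] [62, 91, 116]
261 [38, 59, 81] [52, 79, 104]
262 [78, 114, 140] [21, 37, 55]
263 [106, 146, 174] [1, 9, 30]
264 [104, 142, 169] [7, 20, 40]
265 [102, 140, 167] [11, 23, 44]
266 [102, 141, 167] [17, 26, 51]
267 [101, 140, 167] [9, 24, 51]
268 [102, 140, 168] [9, 24, 52]
269 [102, 
[... 305 characters left out ...]
[16, 35, 69]
279 [100, 139, 167] [16, 35, 70]
280 [102, 140, 167] [15, 35, 71]
281 [101, 140, 167] [17, 37, 71]
282 [101, 140, 167] [18, 37, 73]
283 [101, 140, 167] [19, 39, 74]
284 [102, 141, 167] [17, 39, 76]
285 [101, 140, 167] [18, 36, 75]
286 [100, 139, 166] [21, 40, 79]
287 [101, 141, 167] [21, 41, 79]
288 [102, 140, 167] [19, 40, 79]
289 [101, 140, 167] [20, 40, 80]
290 [102, 141, 168] [21, 43, 82]
291 [100, 139, 166] [23, 43, 84]
292 [101, 141, 167] [22, 44, 84]
293 [102, 141, 168] [23, 44, 84]
294 [102, 141, 168] [23, 45, 84]
295 [102, 141, 169] [19, 44, 84]
296 [104, 144, 167] [24, 45, 85]
297 [67, 102, 129] [22, 45, 85]
298 [22, 49, 101] [20, 45, 86]
299 [33, 59, 111] [23, 46, 88]
```

Call:
move_arm([
  [-1,-3.5,0.8,0,0,0,0],
  [-1,-7,1.5,0,0,0,0],
  [-1,-10.5,2.3,0,0,0,0],
  [-1,-14,3.0,0,0,0,0],
  [-1,-17,3.6,0,0,0,0],
])

```text
clock: 5.97
position: [535.1, 38.9, 77.9]
ee_rot: [0.995, -0.103, 0.003, -0.001]
contact_force: [2.7, -0.2, 4.6]
gripper_width: 0.1
```

Call:
move_arm([
  [-1,0,0,0,0,0,0],
  [-1,0,0,4,0,0,0],
  [-1,0,0,8,0,0,0],
  [-1,0,0,8,0,0,0],
])

```text
clock: 6.3
position: [533.0, 38.4, 84.9]
ee_rot: [0.995, -0.104, 0.0, -0.0]
contact_force: [0.9, -0.0, 0.2]
gripper_width: 0.2
```

```bash
python3 ang.py | awk '/pred/||/^[0-9]+ \[\[/||/^2[2-9][0-9]/' | cut -c1-60| head -90;python3 - <<'E'
from h import *
p=cam('wrist'); cv2.imwrite('pics/w4.png',p['frame'])
E
```

```text
bar y=40 rows pred 226.3 293.6 col 396.0
0 [[482.1, 243.0], [464.4, 228.8]]
10 [[483.4, 248.7], [466.7, 227.4]]
20 [[484.3, 254.8], [469.2, 227.0]]
30 [[484.7, 261.1], [471.7, 227.5]]
40 [[484.5, 267.4], [474.3, 229.1]]
50 [[483.8, 273.4], [476.7, 231.7]]
60 [[482.6, 278.8], [479.0, 235.3]]
70 [[481.0, 283.6], [481.0, 239.8]]
80 [[479.0, 287.5], [482.6, 245.1]]
90 [[476.8, 290.4], [483.8, 250.9]]
100 [[474.3, 292.2], [484.5, 257.1]]
220 [101, 145, 178] [99, 143, 176]
221 [103, 147, 181] [101, 144, 178]
222 [104, 149, 183] [102, 147, 181]
223 [106, 152, 187] [102, 147, 182]
224 [110, 158, 194] [76, 112, 143]
225 [90, 131, 164] [58, 85, 108]
226 [35, 53, 74] [36, 57, 76]
227 [2, 10, 30] [0, 7, 26]
228 [9, 20, 44] [8, 19, 40]
229 [10, 24, 50] [11, 23, 45]
230 [7, 26, 53] [15, 26, 50]
231 [16, 29, 58] [9, 25, 55]
232 [16, 30, 61] [14, 28, 56]
233 [13, 31, 63] [15, 30, 58]
234 [17, 35, 67] [16, 30, 61]
235 [14, 34, 69] [15, 34, 64]
236 [16, 32, 68] [15, 33, 64]
237 [17, 34, 71] [13, 33, 67]
238 [17, 36, 71] [18, 34, 70]
239 [16, 35, 73] [14, 35, 71]
240 [20, 38, 74] [13, 36, 73]
241 [18, 
[... 1153 characters left out ...]
178] [20, 43, 82]
277 [139, 181, 178] [21, 42, 81]
278 [140, 181, 179] [18, 42, 81]
279 [140, 181, 178] [18, 38, 80]
280 [140, 181, 179] [23, 41, 81]
281 [141, 181, 179] [17, 41, 78]
282 [140, 181, 179] [13, 38, 76]
283 [140, 181, 178] [19, 41, 76]
284 [140, 182, 179] [16, 36, 75]
285 [147, 189, 185] [17, 37, 72]
286 [131, 173, 169] [18, 37, 71]
287 [3, 22, 70] [12, 35, 69]
288 [14, 28, 60] [8, 31, 65]
289 [17, 40, 79] [15, 32, 65]
290 [19, 39, 77] [18, 32, 65]
291 [7, 25, 64] [10, 27, 58]
292 [48, 79, 92] [0, 2, 26]
293 [114, 163, 163] [109, 160, 175]
294 [133, 184, 184] [106, 152, 168]
295 [128, 178, 179] [104, 149, 165]
296 [126, 177, 179] [79, 118, 153]
297 [125, 176, 179] [78, 116, 150]
```

View pics/w4.png

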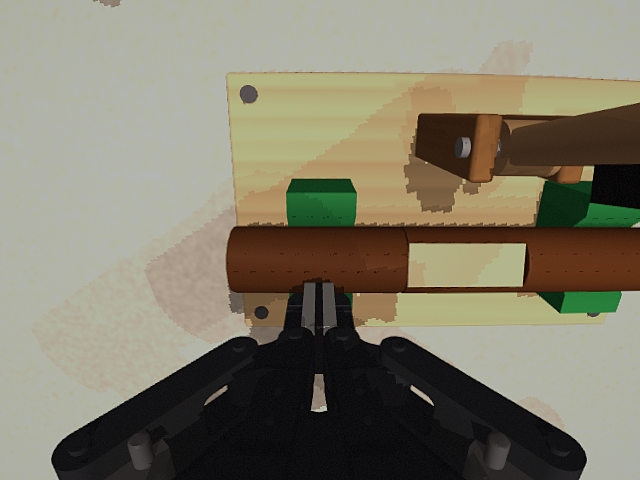

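Call:
move_arm([
  [-1,6,-1.3,0,0,0,0],
  [-1,6,-1.3,-4,0,0,0],
  [-1,6,-1.3,-7,0,0,0],
  [-1,6,-1.3,-8,0,0,0],
  [-1,6,-1.3,-8,0,0,0],
])

```text
clock: 6.82
position: [539.8, 37.1, 77.9]
ee_rot: [0.995, -0.103, 0.001, 0.0]
contact_force: [-3.4, 0.3, 10.2]
gripper_width: 0.1
```

Call:
move_arm([
  [-1,-2,0.4,0,0,0,0],
  [-1,-4,0.9,0,0,0,0],
  [-1,-4,0.9,0,0,0,0],
  [-1,-4,0.9,4,0,0,0],
  [-1,-4,0.9,8,0,0,0],
])

```text
clock: 7.23
position: [534.4, 37.8, 84.0]
ee_rot: [0.995, -0.104, -0.001, 0.0]
contact_force: [0.4, 0.1, 0.2]
gripper_width: -0.1
```

```bash
cat > m.py <<'E'
from h import *
from ang import *
from scipy.optimize import least_squares
p=cam('wrist'); im=p['frame'].astype(int)
c=int(round(flat(p,1.5)[0][0]))
g=im[:,c-4:c+5,0].mean(1); cb=int(proj(p,T(q,(0,40,10)))[0][0])
a=np.linspace(0,2*np.pi,361); X=np.c_[18*np.cos(a),0+0*a,18*np.sin(a)]; u=proj(p,T(q,X)); lo,hi=u[:,1].min(),u[:,1].max()
mid=int((lo+hi)/2)
r=mid
t=g[mid]/2+10
def cross(r,d):
    while g[r]>t: r+=d
    return r-d*(t-g[r])/(g[r-d]-g[r])
e1=cross(mid,-1); e2=cross(mid,1)
gb=im[:,cb-3:cb+4,0].mean(1); r=mid
def dark(r,d):
    while gb[r]<45: r+=d
    return r
print('flat rows',e1,e2,'bar pred',lo,hi,'bar seen (y=40)',dark(mid,-1),dark(mid,1))
for d in range(60,121,1):
    f=flat(p,np.radians(d)); 
    if min(abs(f[1][1]-e1),abs(f[0][1]-e2))<.8: print(d,f[1][1].round(1),f[0][1].round(1))
E
python3 m.py
```

```text
flat rows 251.48388625592418 292.42709270927094 bar pred 229.54720951188037 296.4438654801912 bar seen (y=40) 228 296
83 250.1 291.7
84 250.6 292.0
85 251.2 292.3
86 251.8 292.6
87 252.4 292.8
88 253.0 293.1
```

Call:
move_arm([
  [-1,4,-0.8,0,0,0,0],
  [-1,4,-0.8,-4,0,0,0],
  [-1,4,-0.8,-7,0,0,0],
  [-1,4,-0.8,-8,0,0,0],
  [-1,4,-0.8,-8,0,0,0],
])

```text
clock: 7.7
position: [539.5, 37.2, 77.9]
ee_rot: [0.995, -0.103, 0.0, 0.0]
contact_force: [-2.6, 0.0, 10.7]
gripper_width: 0.2
```

Call:
move_arm([
  [-1,-0.7,0.15,0,0,0,0],
  [-1,-1.4,0.3,0,0,0,0],
  [-1,-1.4,0.3,0,0,0,0],
  [-1,-1.4,0.3,4,0,0,0],
  [-1,-1.4,0.3,8,0,0,0],
])

```text
clock: 8.12
position: [536.9, 37.3, 83.9]
ee_rot: [0.995, -0.104, -0.001, 0.0]
contact_force: [0.1, -0.2, -0.5]
gripper_width: -0.2
```

```bash
python3 m.py
```

```text
flat rows 256.4764705882353 297.187263556116 bar pred 234.12218307335317 300.81158012009064 bar seen (y=40) 233 301
84 255.6 296.6
85 256.1 296.8
86 256.7 297.1
87 257.3 297.4
88 257.9 297.6
89 258.5 297.9
```

Call:
move_arm([
  [-1,0,0,40,0,0,0],
  [-1,0,0,80,0,0,0],
  [-1,0,0,120,0,0,0],
  [-1,0,0,150,0,0,0],
  [-1,0,0,150,0,0,0],
])

```text
clock: 8.58
position: [541.0, 38.2, 241.6]
ee_rot: [0.995, -0.103, 0.007, -0.002]
contact_force: [0.3, 0.7, 0.4]
gripper_width: -0.2
```

Call:
move_arm([
  [-1,-30,0,0,0,0,0],
  [-1,-60,-30,0,0,0,0],
  [-1,-70,-40,0,0,0,0],
  [-1,-70,-40,0,0,0,0],
  [-1,-70,-40,0,0,0,0],
])

```text
clock: 9.0
position: [467.2, -2.9, 234.4]
ee_rot: [0.995, -0.104, 0.0, -0.0]
contact_force: [-0.9, 0.4, 0.4]
gripper_width: -0.2
```

```bash
python3 m.py; python3 - <<'E'
from h import *
from fit2 import T
q=np.load('q.npy')
for n in ('wrist','scene','side'):
    p=cam(n); cv2.imwrite(f'pics/{n}5.png',p['frame']); r=nets.tip_of('red_end',p)
    print(n,ray(p,[[320,240]])[0].round(),[(x['uv'],x['conf']) for x in r])
    for a in np.arange(1.6,2.11,.05):
        # local along-arm dir at angle a: (-cos a,0,sin a); up-normal: (sin a,0,cos a)
        X=np.array([62,0,31])+100*np.array([-np.cos(a),0,np.sin(a)])+7*np.array([np.sin(a),0,np.cos(a)])
        print(round(a,2),proj(p,T(q,X))[0].round(1),T(q,X)[0].round(1))
E
```

```text
flat rows 121.61236506378803 148.37853658536585 bar pred 114.8546618602449 155.91965397433034 bar seen (y=40) 114 156
81 120.9 147.0
82 121.2 147.3
83 121.4 147.6
84 121.7 147.9
85 122.0 148.2
86 122.3 148.5
87 122.6 148.8
88 122.9 149.0
wrist [550. -18. 377.] []
1.6 [377.8   0.6] [595.  -56.7 190.8]
1.65 [378.  -10.6] [599.9 -57.8 190.1]
1.7 [378.2 -21.5] [604.7 -58.8 189.3]
1.75 [378.3 -32.2] [609.5 -59.8 188.2]
1.8 [378.2 -42.4] [614.2 -60.9 186.8]
1.85 [378.1 -52.2] [618.8 -61.9 185.2]
1.9 [377.9 -61.4] [623.4 -62.8 183.4]
1.95 [377.6 -70.1] [627.9 -63.8 181.3]
2.0 [377.2 -78.2] [632.2 -64.7 179. ]
2.05 [376.8 -85.6] [636.5 -65.6 176.5]
2.1 [376.2 -92.3] [640.6 -66.5 173.8]
scene [1490.  475.  835.] [([291.3, 193.9], 0.8)]
1.6 [295.5 193.7] [595.  -56.7 190.8]
1.65 [294.2 194.6] [599.9 -57.8 190.1]
1.7 [292.8 195.7] [604.7 -58.8 189.3]
1.75 [291.5 196.9] [609.5 -59.8 188.2]
1.8 [290.3 198.1] [614.2 -60.9 186.8]
1.85 [289.  199.4] [618.8 -61.9 185.2]
1.9 [287.7 200.8] [623.4 -62.8 183.4]
1.95 [286.5 202.3] [627.9 -63.8 181.3]
2.0 [285.3 203.8] [632.2 -64.7 179. ]
2.05 [284.2 205.3] [636.5 -65.6 176.5]
2.1 [283.1 206.9] [640.6 -66.5 173.8]
side [   8. -766.  793.] [([343.5, 217.6], 0.62)]
1.6 [336.1 215.5] [595.  -56.7 190.8]
1.65 [338.4 215.1] [599.9 -57.8 190.1]
1.7 [340.7 214.9] [604.7 -58.8 189.3]
1.75 [342.9 214.8] [609.5 -59.8 188.2]
1.8 [345.  214.8] [614.2 -60.9 186.8]
1.85 [347.2 214.9] [618.8 -61.9 185.2]
1.9 [349.2 215.1] [623.4 -62.8 183.4]
1.95 [351.3 215.4] [627.9 -63.8 181.3]
2.0 [353.2 215.9] [632.2 -64.7 179. ]
2.05 [355.1 216.4] [636.5 -65.6 176.5]
2.1 [356.9 217. ] [640.6 -66.5 173.8]
```

View pics/wrist5.png

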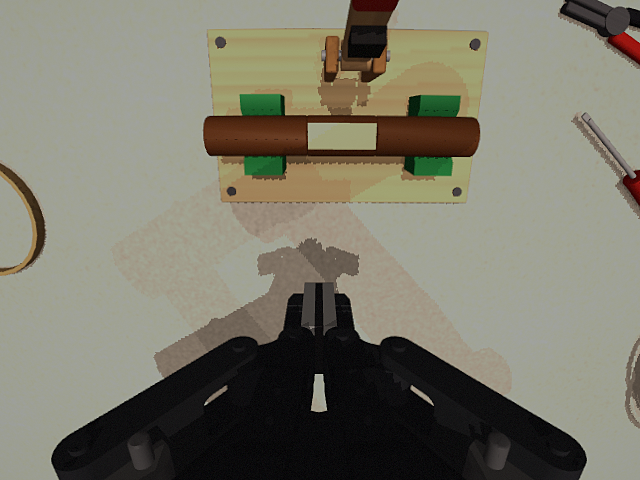

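Call:
move_arm([
  [-1,10,-4,30,0,0,0],
  [-1,50,-18,40,0,0,0],
  [-1,90,-32,40,0,0,0],
  [-1,130,-47,40,0,0,0],
  [-1,165,-60,40,0,0,0],
])

```text
clock: 9.77
position: [634.6, -63.0, 274.4]
ee_rot: [0.995, -0.103, 0.0, -0.0]
contact_force: [-0.0, 0.7, 0.3]
gripper_width: 0.2
```

Call:
move_arm([
  [-1,20,-7,0,0,0,0],
  [-1,20,-7,-20,0,0,0],
  [-1,20,-7,-20,0,0,0],
  [-1,20,-7,-20,0,0,0],
])

```text
clock: 10.1
position: [652.0, -69.5, 252.4]
ee_rot: [0.995, -0.104, -0.002, 0.0]
contact_force: [0.2, 0.1, 1.0]
gripper_width: -0.1
```

```bash
python3 - <<'E'
from h import *
s=readout.read_state(); print(s['position'],s['contact_force'])
p=cam('side'); cv2.imwrite('pics/s6.png',cv2.convertScaleAbs(cv2.resize(p['frame'][140:340,220:420],None,fx=3,fy=3,interpolation=2),alpha=1.6,beta=20))
p=cam('wrist'); cv2.imwrite('pics/w6.png',p['frame'])
E
```

```text
[651.97141038 -69.49206536 252.39310556] [0.15552005 0.12149756 0.97663957]
```

View pics/s6.png

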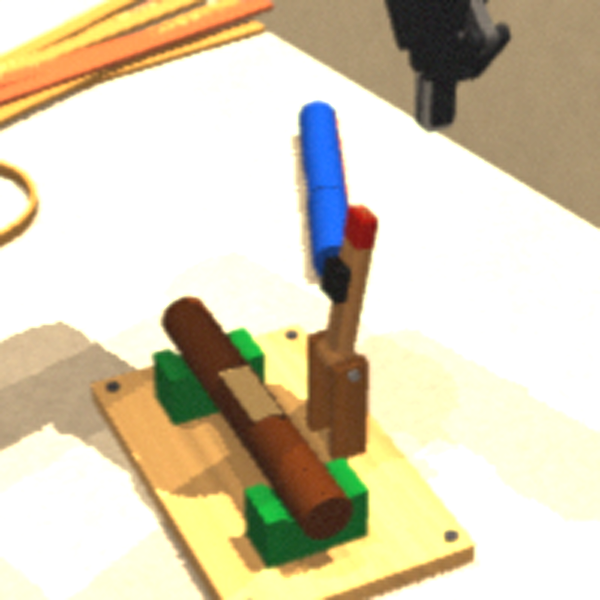

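View pics/w6.png

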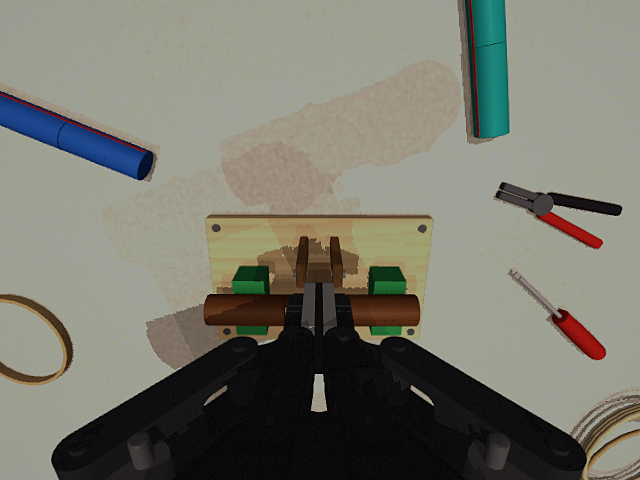

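Call:
move_arm([
  [-1,0,0,-35,0,0,0],
  [-1,0,0,-65,0,0,0],
  [-1,0,0,-72,0,0,0],
  [-1,0,0,-72,0,0,0],
  [-1,0,0,-72,0,0,0],
])

```text
clock: 10.62
position: [653.4, -69.4, 184.5]
ee_rot: [0.995, -0.103, 0.001, 0.0]
contact_force: [0.3, 0.6, 0.1]
gripper_width: -0.1
```

Call:
move_arm([
  [-1,-15,3.2,0,0,0,0],
  [-1,-28,6,0,0,0,0],
  [-1,-40,8.6,0,0,0,0],
  [-1,-52,11.2,0,0,0,0],
  [-1,-65,14,0,0,0,0],
])

```text
clock: 11.03
position: [589.6, -55.3, 186.3]
ee_rot: [0.995, -0.103, 0.004, -0.0]
contact_force: [1.4, -0.2, -0.3]
gripper_width: 0.6
```

```bash
python3 - <<'E'
from h import *
s=readout.read_state(); print(s['position'],s['contact_force'])
p=cam('side'); cv2.imwrite('pics/s7.png',cv2.convertScaleAbs(cv2.resize(p['frame'][140:340,220:420],None,fx=3,fy=3,interpolation=2),alpha=1.6,beta=20))
E
```

```text
[589.6174914  -55.33804822 186.31832808] [ 1.40686301 -0.1531638  -0.30589055]
```

View pics/s7.png

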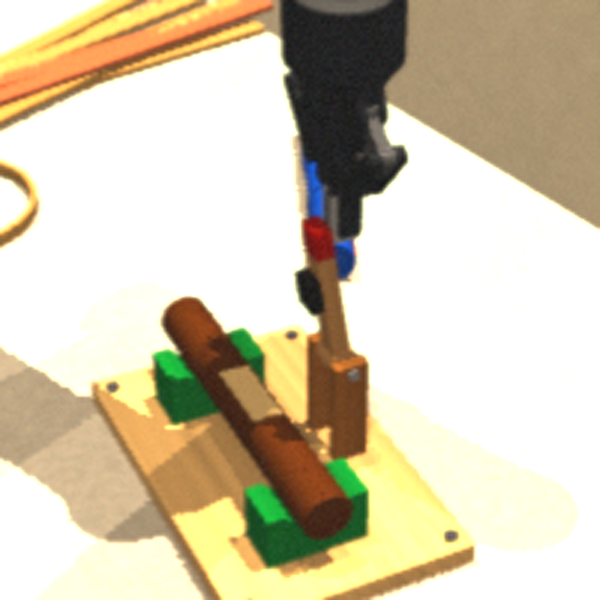

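Call:
move_arm([
  [-1,-18.5,4,-4,0,0,0],
  [-1,-36,7.7,-11,0,0,0],
  [-1,-51,11,-22,0,0,0],
  [-1,-64,13.8,-35,0,0,0],
  [-1,-72,15.5,-46,0,0,0],
])

```text
clock: 11.5
position: [516.8, -39.5, 138.9]
ee_rot: [0.995, -0.103, 0.003, -0.001]
contact_force: [1.2, 1.1, 1.6]
gripper_width: 0.2
```

```bash
python3 - <<'E'
from h import *
s=readout.read_state(); print(s['position'],s['contact_force'])
p=cam('side'); cv2.imwrite('pics/s8.png',cv2.convertScaleAbs(cv2.resize(p['frame'][140:340,220:420],None,fx=3,fy=3,interpolation=2),alpha=1.6,beta=20))
p=cam('wrist'); cv2.imwrite('pics/w8.png',p['frame'])
E
```

```text
[516.77527599 -39.46881231 138.87279671] [1.15149031 1.07444091 1.57940797]
```

View pics/s8.png

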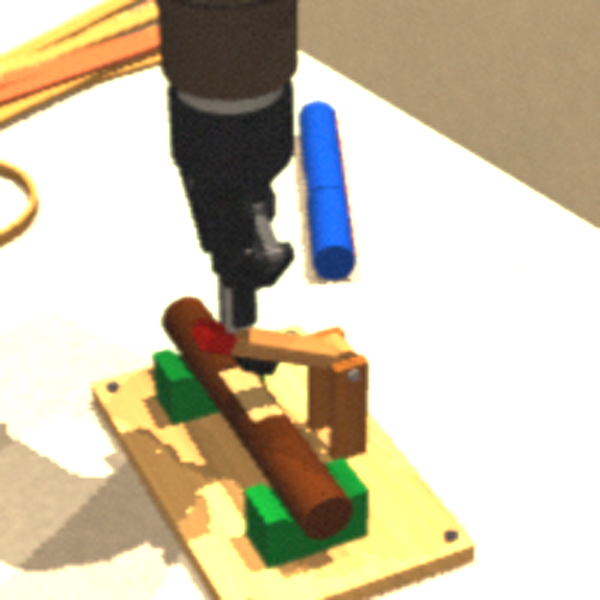

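View pics/w8.png

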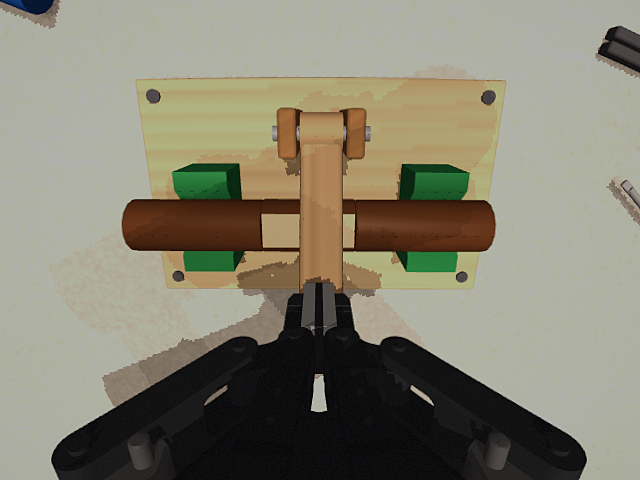

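Call:
move_arm([
  [-1,-5,1,-9,0,0,0],
  [-1,-8,1.7,-18,0,0,0],
  [-1,-10,2.1,-26,0,0,0],
  [-1,-11,2.3,-32,0,0,0],
  [-1,-11,2.3,-33,0,0,0],
])

```text
clock: 12.02
position: [504.3, -37.8, 102.5]
ee_rot: [0.995, -0.104, -0.001, 0.0]
contact_force: [0.5, 0.6, 0.3]
gripper_width: -0.0
```

Call:
move_arm([
  [-1,0,0,-1,0,0,0],
  [-1,0,0,-2,0,0,0],
  [-1,0,0,-2,0,0,0],
])

```text
clock: 12.27
position: [504.8, -37.8, 101.4]
ee_rot: [0.995, -0.104, 0.0, 0.0]
contact_force: [-0.4, 0.5, -0.0]
gripper_width: -0.1
```

Call:
move_arm([
  [-1,0,0,-1,0,0,0],
  [-1,0,0,-2,0,0,0],
  [-1,0,0,-2,0,0,0],
  [-1,0,0,-2,0,0,0],
])

```text
clock: 12.6
position: [504.6, -37.7, 99.4]
ee_rot: [0.995, -0.104, 0.0, -0.0]
contact_force: [0.0, 0.3, 0.4]
gripper_width: -0.2
```

Call:
move_arm([
  [-1,0,0,-1,0,0,0],
  [-1,0,0,-2,0,0,0],
  [-1,0,0,-2,0,0,0],
  [-1,0,0,-2,0,0,0],
])

```text
clock: 12.93
position: [504.7, -37.7, 98.5]
ee_rot: [0.995, -0.103, 0.0, 0.0]
contact_force: [-2.8, 0.7, 7.7]
gripper_width: 0.1
```

Call:
move_arm([
  [-1,0,0,-1,0,0,0],
  [-1,0,0,-2,0,0,0],
  [-1,0,0,-2,0,0,0],
  [-1,0,0,-2,0,0,0],
])

```text
clock: 13.27
position: [504.7, -37.7, 98.3]
ee_rot: [0.995, -0.103, 0.0, 0.0]
contact_force: [-7.1, 2.1, 19.2]
gripper_width: 0.1
```

```bash
python3 - <<'E'
from h import *
s=readout.read_state(); print(s['position'],s['contact_force'])
p=cam('side'); cv2.imwrite('pics/s9.png',cv2.convertScaleAbs(cv2.resize(p['frame'][140:340,220:420],None,fx=3,fy=3,interpolation=2),alpha=1.6,beta=20))
p=cam('wrist'); cv2.imwrite('pics/w9.png',p['frame'])
E
```

```text
[504.69389624 -37.68316775  98.29867118] [-7.08783305  2.0516371  19.16818723]
```

View pics/w9.png

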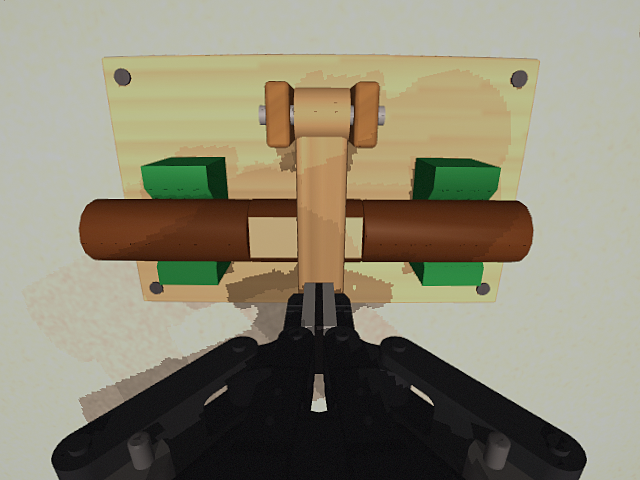

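Call:
move_arm([
  [-1,0,0,0,0,0,0],
  [-1,0,0,2,0,0,0],
  [-1,0,0,5,0,0,0],
  [-1,0,0,30,0,0,0],
  [-1,0,0,70,0,0,0],
])

```text
clock: 13.78
position: [501.6, -38.1, 162.3]
ee_rot: [0.995, -0.104, -0.005, 0.001]
contact_force: [0.9, -0.4, 0.4]
gripper_width: -0.2
```

Call:
move_arm([
  [-1,-30,30,40,0,0,0],
  [-1,-40,60,50,0,0,0],
  [-1,-40,60,50,0,0,0],
  [-1,-40,60,50,0,0,0],
  [-1,-40,60,50,0,0,0],
])

```text
clock: 14.2
position: [464.3, 22.5, 215.0]
ee_rot: [0.995, -0.103, -0.0, -0.0]
contact_force: [0.2, 0.2, 0.0]
gripper_width: 0.1
```

```bash
python3 - <<'E'
from h import *
from fit2 import T
from ang import flat
q=np.load('q.npy')
s=readout.read_state(); print(s['position'],s['contact_force'])
p=cam('wrist'); cv2.imwrite('pics/w10.png',p['frame'])
im=p['frame'].astype(int)
for y in (20,-20):
  for d in (80,84,88,90,92,96):
    a=np.radians(d); print(y,d,[proj(p,T(q,[[14*np.cos(a)-g*11*np.sin(a),y,14*np.sin(a)+g*11*np.cos(a)]]))[0].round(1).tolist() for g in (1,-1)])
  u=proj(p,T(q,[[0,y,14]]))[0].round().astype(int); print([ (r,int(im[r,u[0]-2:u[0]+3,0].mean())) for r in range(u[1]-30,u[1]+31)])
for a in (0,.03,.06,.1):
  X=np.array([62,0,31])+112*np.array([-np.cos(a),0,np.sin(a)])+7*np.array([np.sin(a),0,np.cos(a)]); print(a,proj(p,T(q,[X])))
p=cam('side'); cv2.imwrite('pics/s10.png',cv2.convertScaleAbs(cv2.resize(p['frame'][200:350,240:390],None,fx=4,fy=4,interpolation=2),alpha=1.6,beta=20))
E
```

```text
[464.30874767  22.469053   215.01810778] [0.24573487 0.23284043 0.03617723]
20 80 [[358.1, 138.6], [358.6, 110.4]]
20 84 [[357.9, 139.9], [358.7, 111.5]]
20 88 [[357.8, 141.1], [358.8, 112.8]]
20 90 [[357.7, 141.7], [358.8, 113.4]]
20 92 [[357.6, 142.3], [358.8, 114.0]]
20 96 [[357.5, 143.3], [358.9, 115.4]]
[(98, 81), (99, 75), (100, 66), (101, 62), (102, 71), (103, 81), (104, 46), (105, 4), (106, 11), (107, 15), (108, 15), (109, 15), (110, 12), (111, 3), (112, 118), (113, 145), (114, 135), (115, 134), (116, 134), (117, 127), (118, 124), (119, 124), (120, 124), (121, 125), (122, 125), (123, 125), (124, 124), (125, 125), (126, 125), (127, 124), (128, 124), (129, 124), (130, 124), (131, 123), (132, 123), (133, 123), (134, 123), (135, 123), (136, 123), (137, 124), (138, 122), (139, 128), (140, 125), (141, 2), (142, 4), (143, 10), (144, 9), (145, 6), (146, 6), (147, 4), (148, 21), (149, 47), (150, 53), (151, 52), (152, 50), (153, 48), (154, 48), (155, 47), (156, 46), (157, 49), (158, 61)]
-20 80 [[407.4, 139.1], [408.4, 111.0]]
-20 84 [[407.1, 140.4], [408.6, 112.1]]
-20 88 [[406.8, 141
[... 256 characters left out ...]
, 12), (109, 11), (110, 12), (111, 5), (112, 72), (113, 116), (114, 121), (115, 116), (116, 115), (117, 112), (118, 112), (119, 113), (120, 111), (121, 111), (122, 112), (123, 107), (124, 104), (125, 107), (126, 98), (127, 97), (128, 100), (129, 102), (130, 95), (131, 94), (132, 93), (133, 93), (134, 90), (135, 90), (136, 91), (137, 84), (138, 84), (139, 88), (140, 87), (141, 23), (142, 4), (143, 9), (144, 8), (145, 8), (146, 8), (147, 3), (148, 15), (149, 70), (150, 63), (151, 62), (152, 61), (153, 60), (154, 60), (155, 58), (156, 56), (157, 57), (158, 84)]
0 [[384.56281288 195.44266881]]
0.03 [[385.38375929 196.11259917]]
0.06 [[386.23188836 196.66801426]]
0.1 [[387.40585334 197.22214389]]
```

View pics/w10.png

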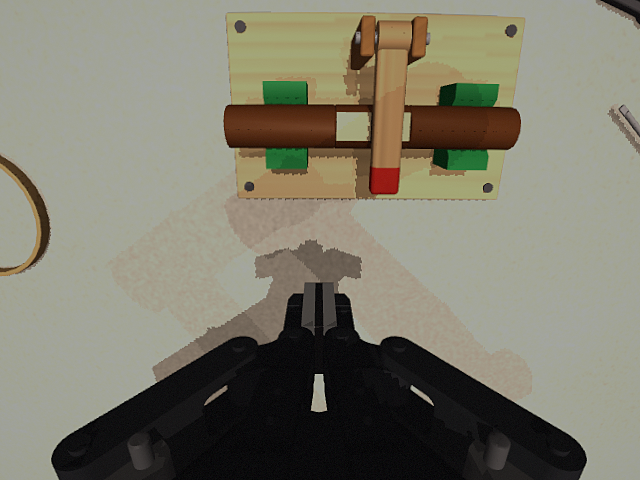

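View pics/s10.png

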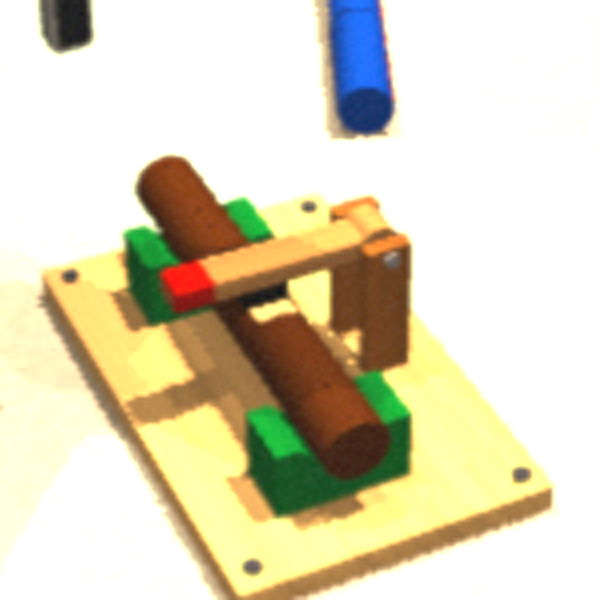

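The picture shows the pad flush on the pale flat at wrist (375,127) and the hold-down arm level with its red end at (385,180). The gripper is clear of everything, so I'm handing in.

```bash
python3 -c "
from bench import workorder; print(workorder.job_done())"
```

```text
the job is handed in; nothing more can be done
None
```

The job is handed in. The bar lies in both V-blocks with its flat facing up, the hold-down arm is down with its rubber pad on the flat, and the gripper is clear of everything.

**What I did:** With the shut fingertips I pressed about 5–10 N on the round part of the bar over one V-block. I rolled it about 105–110° in four short strokes until the flat faced up. Then I pushed the hold-down arm over from behind and pressed it down with about 19 N, and lifted straight off.

**Last checks:**
- **Flat:** the images put it about 3–5° short of vertical, inside the 7° limit. Part of that may be camera calibration offset, about 1 pixel.
- **Last nudge:** the final small rolling stroke produced almost no visible change. I left it there because the flat was already within limits.
- **Hold-down arm:** the fingertip stopped at z = 98.3 mm under 19 N. The expected height at angle 0 is 98 mm, so the angle is roughly 0.003 rad. The side view shows no gap under the pad.
- **Release:** the last force reading was about zero, with the gripper clear of the work.
- **Screwdriver, pliers and hoop:** I never went near them, but I did not measure their positions again at the end.
- **Camera disagreement:** the side camera differed from the other two by several millimetres, so I relied on the wrist camera and the touch readings.

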